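# Stroke the contact strip

## Robot

A 7-joint arm with a two-finger parallel gripper is mounted at the origin on a cart in front of the work surface, level with it; the furniture and walls round the work are solid. World frame = base frame: x ahead of the robot, y to its left, z up, the work surface at z = 0. Lengths are in mm, angles in degrees, forces in N, time in s.
With the tool pointing down it reaches from about 400 to 875 mm from the base axis. Payload 19.3 kg.
Tool frame: the origin (TCP) lies midway between the tips of the shut fingers; the grasp point (between the pads) lies 19 mm behind it (bot.grip_point_offset is the distance from the TCP to the grasp point, in mm); z points along the fingers, y is the line along which they close (so a half turn about z gives the same grasp; the last joint's range is limited). The gripper opens to 85 mm and grips with 20 to 120 N. Pads are 22 mm wide; open, the fingers measure 114 mm over their backs; the gripper's body (76 mm by 85 mm) begins 54 mm behind the grasp point. The pads swing forward as they close: fully open they stand 13 mm farther back than shut.
Start: joints at [-71.574, 29.874, -2.08, 91.645, 1.215, 58.505, -6.463], TCP at [238.675, 577.623, 231.291] pointing down, gripper open.
Joint ranges: [-166.77, 166.77], [-17.47, 122.26], [-85.68, 81.53], [9.62, 139.38], [-72.42, 252.41], [9.2, 110.78], [-144.41, 144.41]. Speed limits (degrees/s): [108.29, 108.29, 136.94, 136.94, 172.46, 172.46, 172.46].

## Interface

Orientations are given as [roll, pitch, yaw] about the fixed x, y, z axes, in that order (R = Rz(yaw) Ry(pitch) Rx(roll)).
In Python, from station import monitor, imaging, bot, models gives the robot as it stands. The module is installed in compiled form; this text tells all that it offers.
- The arm moves only by the shell command python3 -m crank 'ROWS' [FORCE]. ROWS is JSON, a list of rows, each an object of numbers: "ax", "ay", "az": the turn, a rotation vector about the world's x, y, z in units of 8 degrees (1.0 is 8 degrees); "tx", "ty", "tz": the shift along the world's x, y, z in units of 30 mm (1.0 is 30 mm); "fingers": the finger opening in mm, from 0 to 85.4. In form: [{"ax": .., "ay": .., "az": .., "tx": .., "ty": .., "tz": .., "fingers": ..}, ...]. A call has 1 to 20 rows; each row shifts and turns the commanded pose from where the row before left it; what a row does not reach is not made up. A row lasts 1/10 s, in which the tool goes at most 50 mm and 8.59 degrees, less where a joint would pass 70% of its speed; a pose out of reach is approached as far as the arm can. A call is refused whole if a number of a shift passes 1 or a number of a turn 1, either way. A call with a gripper value outside its range is refused whole. The fingers move at their own pace and stop on an object; FORCE is the grip in N (left out, the last holds). Time passes only in rows, so rows that do not move let the fingers close. It gives the time, the measured TCP pose, the force, the opening and the grip force at its end, in the units of the state.
- monitor.get_obs(): the state, without advancing time (a new reading comes with each control period).
- imaging.get_image(name): name is "scene" or "top"; returns the picture (400x640x3 uint8, red, green, blue); there is no depth.
- imaging.calibration(name): a dict with "mtx" (3x3 intrinsics, pixels), "k1" (the pictures are not rectified: a ray, as slopes to the right and down, at radius r is drawn at 1 + k1 r^2 times it, then the intrinsics apply), "pose" (4x4, takes a point from camera to world coordinates). Camera axes: x right, y up, looking along -z (the intrinsics and any distortion apply to the point x, -y, -z); pixel columns grow to the right and rows downward; lengths in mm; the calibration is good to about 2 mm. A picture is of the moment at which its call begins. calibration takes no time and is no camera call.
- bot.close_job(): hands the job in; it is judged then, once.
Trained networks look in the newest picture that a camera, given by its name, has taken for a name from the list of things; names that differ only in an ending like _2 or _b are one class to them, and where a whole thing is asked for, a point or a joint stands for the part that bears it (a point fixed in the world has none). Each returns a list of dicts, best first, with "p" (0 to 1); they miss things now and then, are a little off and sometimes report something else, mostly with a low value. They report only what shows in the picture. A call takes as long as a camera call.
- models.silhouettes(camera, target): "region" (400x640 bool, what is visible of it).
- models.tip_of(camera, target): "location" ([x, y, z] in mm, in world coordinates, good to about 4 mm: a listed point, or the origin of a listed thing).
The state is a dict: "t": time; "joint_positions": joint angles; "dq": joint speeds; "tau": joint torques, N m; "ee_pos": TCP position; "orientation": TCP orientation; "force": force on the tool from outside, world axes, zero at the start; "ft_torque": the same for the moment, N m; "finger_gap": opening from 0.0 (shut) to 1.0 (fully open); "gripper_force": force on a finger pad.
Only numpy, scipy, OpenCV 4.12 (cv2) and the standard library are available. Lean on these libraries where they do the work, as an engineer would, in place of code of your own. Each camera call takes 0.05 s, during which the arm holds its last target. There are 200 camera calls.

## Task

Check the curved contact strip that lies on the bench: with the fingertips press the black sprung cap next to the round connector stub lightly down, about 4 mm, and slide along the curved row to the middle of the last cap at the plain end, so that each cap dips and the next is already down before the last one comes up. Then lift the fingers clear so that all caps spring back. Touch gently, do not pick up, tip or shift the strip, and leave everything else on the bench where it is.

Things in the scene. Friction and masses are not known exactly. Their poses are not given: they have to be found in the camera images.
- strip: contact strip: loose steel plate 90x254x8 mm (1.8 kg) with a curved grey housing 35 mm wide, 28 mm high, and five black sprung caps in a row on it. Origin: centre of the plate's underside; z up; y along the plate to the end with the round stub; the row bulges to -x, on an arc of radius 250 mm about the plate's point x = +244 mm, y = 0, a cap every 0.155 rad (39 mm)
- stub_top (a point): top centre of the round metal connector stub (18 mm across, on a 25 mm collar, top 34 mm above the bench, lower than the caps) that stands on the plate beyond cap 1. The other end of the plate is plain, with screws only
- cap1_top (a point): centre of the top of cap 1, the one next to the connector stub. At rest 40 mm above the bench; sinks with the cap. Hard slippery cap, 36 mm along the row, 32 mm wide; its top is flat over the middle 16 mm and rounded down at both ends with a radius of 10 mm, and 3 mm from the next cap, so that fingertips pressed 3 to 5 mm down slide on to the next cap
- cap2_top (a point): centre of the top of cap 2. At rest 40 mm above the bench; sinks with the cap. Hard slippery cap, 36 mm along the row, 32 mm wide; its top is flat over the middle 16 mm and rounded down at both ends with a radius of 10 mm, and 3 mm from the next cap, so that fingertips pressed 3 to 5 mm down slide on to the next cap
- cap3_top (a point): centre of the top of cap 3. At rest 40 mm above the bench; sinks with the cap. Hard slippery cap, 36 mm along the row, 32 mm wide; its top is flat over the middle 16 mm and rounded down at both ends with a radius of 10 mm, and 3 mm from the next cap, so that fingertips pressed 3 to 5 mm down slide on to the next cap
- cap4_top (a point): centre of the top of cap 4. At rest 40 mm above the bench; sinks with the cap. Hard slippery cap, 36 mm along the row, 32 mm wide; its top is flat over the middle 16 mm and rounded down at both ends with a radius of 10 mm, and 3 mm from the next cap, so that fingertips pressed 3 to 5 mm down slide on to the next cap
- cap5_top (a point): centre of the top of cap 5, the one at the plain end. At rest 40 mm above the bench; sinks with the cap. Hard slippery cap, 36 mm along the row, 32 mm wide; its top is flat over the middle 16 mm and rounded down at both ends with a radius of 10 mm, and 3 mm from the next cap, so that fingertips pressed 3 to 5 mm down slide on to the next cap
- cap1 (a joint): how far cap 1 is pushed down, m: 0 at rest, 0.009 at its stop; spring 1.4 N at first plus 0.7 N per mm, springs back when let go
- cap2 (a joint): how far cap 2 is pushed down, m: 0 at rest, 0.009 at its stop; spring 1.4 N at first plus 0.7 N per mm, springs back when let go
- cap3 (a joint): how far cap 3 is pushed down, m: 0 at rest, 0.009 at its stop; spring 1.4 N at first plus 0.7 N per mm, springs back when let go
- cap4 (a joint): how far cap 4 is pushed down, m: 0 at rest, 0.009 at its stop; spring 1.4 N at first plus 0.7 N per mm, springs back when let go
- cap5 (a joint): how far cap 5 is pushed down, m: 0 at rest, 0.009 at its stop; spring 1.4 N at first plus 0.7 N per mm, springs back when let go
- hex_key: hex key with a red moulded grip and a bent black shank, 33x94x12 mm, lying beside the strip on the inner side of its curve; bystander. Origin: centre of its underside
- seal_strip_roll: small brown roll of strip, 60 mm across, 22 mm high, lying flat beside the strip on the outer side of its curve; bystander. Origin: centre of its underside
- relay_box_7: grey boxed unit 108x136x48 mm on the left of the bench; bystander. Origin: centre of its underside
- stop_block: black stop block with a knob, 40x85x49 mm, on the left of the bench; bystander. Origin: centre of its underside
- marker_0: marker pen, white with a black cap, 14x131x14 mm, lying on the left of the bench; bystander. Origin: centre of its underside

How it is judged (in metres and radians):
On the way, in this order (a step that is already met when the one before it is completed fails the run):
1. the fingers press cap 1, by the connector stub, down (value of joint cap1 above 0.0003 m and contact force between the fingers and strip above 0.3 N), for 0.1 s.
2. the fingers bridge from cap 1 to cap 2: both are down at once (all of step 1 and value of joint cap2 above 0.0003 m), for 0.05 s.
3. the fingers bridge from cap 2 to cap 3: both are down at once (value of joint each of cap2, cap3 above 0.0003 m and contact force between the fingers and strip above 0.3 N), for 0.05 s.
4. the fingers bridge from cap 3 to cap 4: both are down at once (value of joint each of cap3, cap4 above 0.0003 m and contact force between the fingers and strip above 0.3 N), for 0.05 s.
5. the fingers bridge from cap 4 to cap 5: both are down at once (value of joint each of cap4, cap5 above 0.0003 m and contact force between the fingers and strip above 0.3 N), for 0.05 s.
6. the fingers are on cap 5 alone, cap 4 has come up (value of joint cap5 above 0.0003 m and value of joint cap4 below 0.0003 m and contact force between the fingers and strip above 0.3 N), for 0.1 s.
At the end, for the whole second after the job is handed in: After the stroke in order, all five caps are up again (within 0.3 mm), the strip lies flat and at rest within 20 mm of where it was, and every bystander is within 15 mm of where it was (value of joint each of cap1, cap2, cap3, cap4, cap5 below 0.0003 m and distance of strip from where it was at the start of the episode below 0.02 m and angle between strip's own z axis and vertical below 0.03 rad and linear speed of strip below 0.01 m/s and distance of each of hex_key, seal_strip_roll, relay_box_7, stop_block, marker_0 from where it was at the start of the episode below 0.015 m); the robot touches nothing.
It fails at once if the strip is pressed hard (over 20 N) (contact force between the fingers and strip above 20 N).
It fails at once if a part of the arm other than the fingers presses the strip (contact force between the arm and strip above 1 N and contact force between the fingers and strip below 0.01 N).
It fails at once if the strip is shifted or lifted by more than 20 mm (distance of strip from where it was at the start of the episode above 0.02 m).
It fails at once if the strip is tipped (angle between strip's own z axis and vertical above 0.06 rad).
It fails at once if something else on the bench is moved by more than 15 mm (distance of any of hex_key, seal_strip_roll, relay_box_7, stop_block, marker_0 from where it was at the start of the episode above 0.015 m).
It also fails if it takes over 45 s, if anything falls off the work surface, if the arm or the gripper's body presses on something with over 40 N, if the wrist force passes 120 N, or if a joint passes its speed limit or range.

## Working session

There is one attempt and no reset: what is moved stays moved. The work goes in short steps, Python scripts to look and compute and a shell command to move; the robot and the scene stay as the last step left them, time stands still between calls to the robot, and variables do not carry over. Pictures are saved under pics/ and viewed, at most 10 in all, crops included, and the job is handed in when it is done.

```bash
mkdir -p pics
cat > h.py <<'E'
import numpy as np, cv2
from station import monitor, imaging, bot, models
def proj(cam,P):
    c=imaging.calibration(cam); T=np.linalg.inv(np.array(c["pose"]))
    p=T[:3,:3]@np.array(P,float)+T[:3,3]; s=np.array([p[0],-p[1]])/-p[2]
    s=s*(1+c["k1"]*(s@s)); m=np.array(c["mtx"]); return m[:2,:2]@s+m[:2,2]
E
python3 - <<'E'
from h import *
for n in ["top","scene"]:
    im=imaging.get_image(n); cv2.imwrite(f"pics/{n}0.png",im[:,:,::-1])
    print(n,np.round(np.array(imaging.calibration(n)["pose"])[:3,3]))
    for t in ["strip","stub_top","cap1_top","cap2_top","cap3_top","cap4_top","cap5_top","hex_key","seal_strip_roll"]:
        print(t,[(np.round(d["location"],1).tolist(),round(d["p"],2)) for d in models.tip_of(n,t)[:2]])
o=monitor.get_obs(); print({k:np.round(v,2).tolist() for k,v in o.items()})
E
```

```text
top [ 406.   57. 1058.]
strip [([531.5, -114.1, -1.2], 0.6)]
stub_top [([567.2, -10.8, 34.0], 0.57)]
cap1_top [([562.3, -41.7, 38.3], 0.68)]
cap2_top [([539.6, -75.0, 36.7], 0.7), ([560.9, 279.5, 0.6], 0.66)]
cap3_top [([526.0, -110.3, 43.4], 0.45)]
cap4_top [([520.7, -152.1, 38.8], 0.68), ([431.9, -110.6, 1.0], 0.32)]
cap5_top [([514.7, -186.9, 39.9], 0.64)]
hex_key [([620.1, -98.4, -1.2], 0.55)]
seal_strip_roll []
scene [-188.  866.  604.]
strip [([529.7, -110.1, 0.0], 0.95)]
stub_top [([574.1, -7.8, 32.3], 0.71), ([535.9, -76.0, 37.8], 0.62)]
cap1_top [([560.1, -36.8, 40.0], 0.46), ([521.3, -145.6, 41.5], 0.31)]
cap2_top [([540.9, -75.9, 38.2], 0.68)]
cap3_top [([539.3, -77.2, 39.4], 0.74), ([530.0, -110.1, -0.5], 0.69)]
cap4_top [([517.2, -146.7, 37.2], 0.58)]
cap5_top [([514.4, -189.7, 42.1], 0.56)]
hex_key [([617.5, -105.6, -3.4], 0.56)]
seal_strip_roll [([437.3, -113.4, 0.4], 0.72)]
{'t': 1.0, 'joint_positions': [-71.57, 29.87, -2.08, 91.64, 1.22, 58.5, -6.46], 'dq': [-0.0, 0.08, 0.01, 0.08, 0.06, -0.02, -0.03], 'tau': [-0.0, -92.68, 1.98, -37.03, 0.02, 0.0, -0.0], 'ee_pos': [238.68, 577.62, 231.29], 'orientation': [-180.0, 0.0, 157.55], 'force': [0.09, 0.21, -0.2], 'ft_torque': [-0.01, 0.03, -0.0], 'gripper_force': 0.0, 'finger_gap': 1.0}
```

```bash
cat > fit.py <<'E'
from h import *
th=0.155*np.array([2,1,0,-1,-2]); L=np.c_[244-250*np.cos(th),250*np.sin(th)]
E
python3 - <<'E'
from fit import *
from scipy.optimize import least_squares
# cap1..5 (top+scene), strip origin
A=[(0,562.3,-41.7),(0,560.1,-36.8),(1,539.6,-75),(1,540.9,-75.9),(2,526,-110.3),(3,520.7,-152.1),(3,517.2,-146.7),(4,514.7,-186.9),(4,514.4,-189.7),(5,531.5,-114.1),(5,529.7,-110.1)]
Lx=np.vstack([L,[0,0]])
R=lambda a:np.array([[np.cos(a),-np.sin(a)],[np.sin(a),np.cos(a)]])
f=lambda p:np.concatenate([p[:2]+R(p[2])@Lx[i]-[x,y] for i,x,y in A])
s=least_squares(f,[530,-112,-.2],loss="soft_l1",f_scale=3); p=s.x
print(p[:2],np.degrees(p[2]),np.round(f(p).reshape(-1,2),1).tolist())
W=[p[:2]+R(p[2])@l for l in L]; print(np.round(W,1).tolist())
for n,bx in(("top",(0,0)),("scene",(0,0))):
    im=cv2.imread(f"pics/{n}0.png")
    pts=[proj(n,[*w,40]) for w in W]
    corners=[proj(n,[*(p[:2]+R(p[2])@np.array(c)),z]) for c,z in [((-45,-127),8),((45,-127),8),((45,127),8),((-45,127),8)]]
    c=np.mean(pts,0).astype(int); x0,y0=max(0,min(640-260,c[0]-130)),max(0,min(400-190,c[1]-95)); k=3
    cr=cv2.resize(im[y0:y0+190,x0:x0+260],None,fx=k,fy=k,interpolation=cv2.INTER_CUBIC)
    o=np.array([x0,y0])
    for q in pts: cv2.drawMarker(cr,tuple(int(v) for v in ((q-o+.5)*k)),(0,0,255),0,12,1)
    cv2.polylines(cr,[np.int32((np.array(corners)-o+.5)*k)],True,(0,255,0),1)
    cv2.imwrite(f"pics/{n}1.png",cr); print(n,x0,y0)
E
```

```text
[ 531.89195509 -112.60445216] -17.25864250591089 [[-2.1, 0.2], [0.1, -4.7], [0.9, 0.1], [-0.4, 1.0], [0.2, -0.5], [-3.1, 3.5], [0.4, -1.9], [0.2, -0.3], [0.5, 2.5], [0.4, 1.5], [2.2, -2.5]]
[[560.2, -41.5], [540.5, -74.9], [526.2, -110.8], [517.6, -148.6], [514.9, -187.2]]
top 259 109
scene 235 86
```

View pics/top1.png

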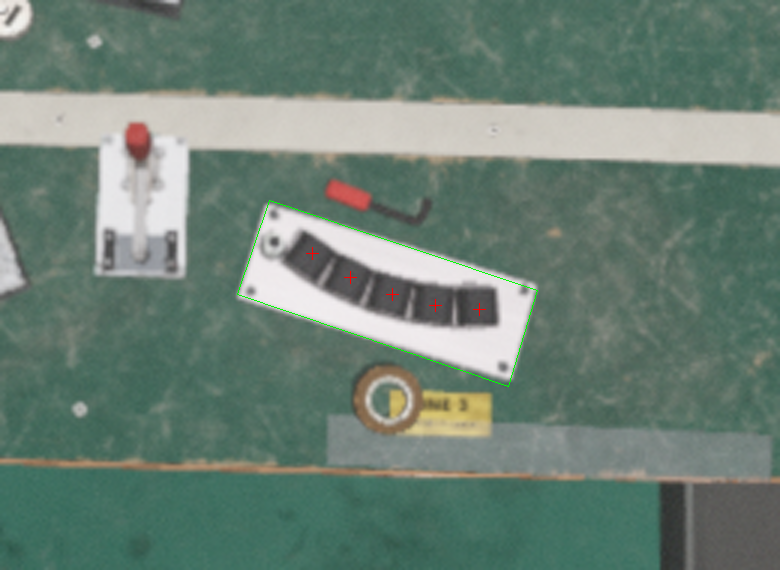

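View pics/scene1.png

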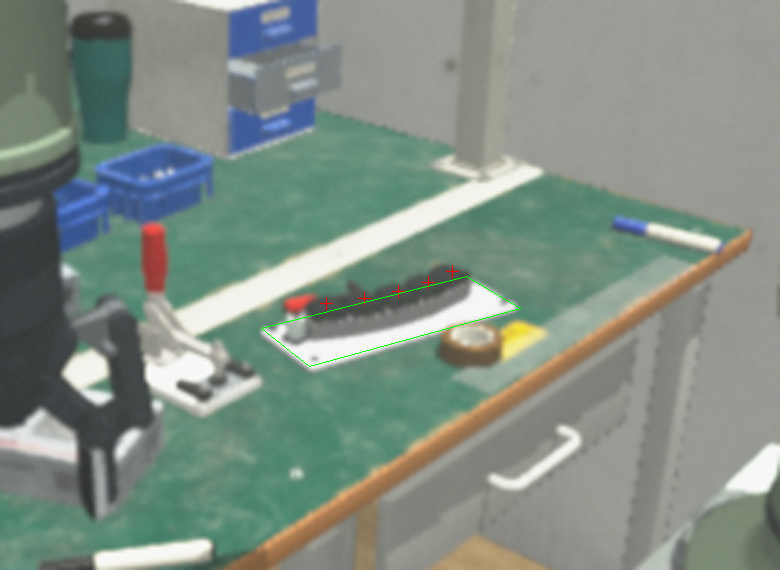

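View pics/scene0.png

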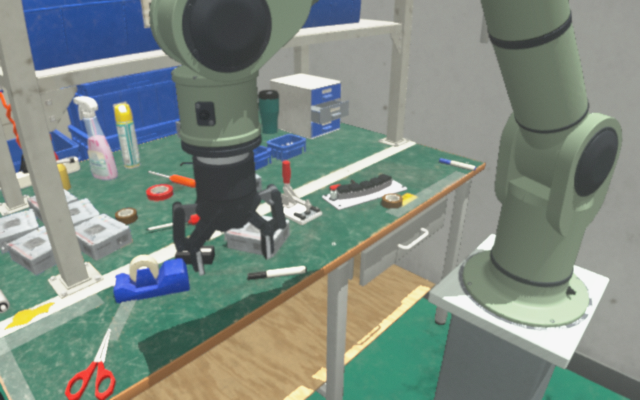

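```bash
python3 -m crank '[{"tx":0.3,"ty":-1,"az":-0.6,"fingers":0},{"tx":0.5,"ty":-1,"az":-0.6,"fingers":0},{"tx":0.5,"ty":-1,"az":-0.6,"fingers":0},{"tx":0.5,"ty":-1,"az":-0.6,"fingers":0},{"tx":0.5,"ty":-1,"az":-0.6,"fingers":0},{"tx":0.5,"ty":-1,"az":-0.6,"fingers":0},{"tx":0.5,"ty":-1,"az":-0.6,"fingers":0},{"tx":0.5,"ty":-1,"az":-0.6,"fingers":0},{"tx":0.5,"ty":-1,"az":-0.6,"fingers":0},{"tx":0.5,"ty":-1,"az":-0.6,"fingers":0},{"tx":0.5,"ty":-1,"az":-0.6,"fingers":0},{"tx":0.5,"ty":-1,"az":-0.6,"fingers":0},{"tx":0.5,"ty":-1,"az":-0.6,"fingers":0},{"tx":0.5,"ty":-1,"az":-0.6,"fingers":0},{"tx":0.5,"ty":-1,"az":-0.6,"fingers":0},{"tx":0.5,"ty":-1,"az":-0.6,"fingers":0},{"tx":0.6,"ty":-1,"az":-0.6,"fingers":0},{"tx":0.6,"ty":-1,"az":-0.6,"fingers":0},{"tx":0.6,"ty":-0.5,"az":-0.6,"fingers":0},{"tx":0,"ty":0,"az":-0.6,"fingers":0}]' 20
```

```text
invalid input at $[0]: expected keys ax, ay, az, tx, ty, tz, fingers
```

```bash
python3 -m crank '[{"ax":0,"ay":0,"az":-0.6,"tx":0.3,"ty":-1,"tz":0,"fingers":0},{"ax":0,"ay":0,"az":-0.6,"tx":0.5,"ty":-1,"tz":0,"fingers":0},{"ax":0,"ay":0,"az":-0.6,"tx":0.5,"ty":-1,"tz":0,"fingers":0},{"ax":0,"ay":0,"az":-0.6,"tx":0.5,"ty":-1,"tz":0,"fingers":0},{"ax":0,"ay":0,"az":-0.6,"tx":0.5,"ty":-1,"tz":0,"fingers":0},{"ax":0,"ay":0,"az":-0.6,"tx":0.5,"ty":-1,"tz":0,"fingers":0},{"ax":0,"ay":0,"az":-0.6,"tx":0.5,"ty":-1,"tz":0,"fingers":0},{"ax":0,"ay":0,"az":-0.6,"tx":0.5,"ty":-1,"tz":0,"fingers":0},{"ax":0,"ay":0,"az":-0.6,"tx":0.5,"ty":-1,"tz":0,"fingers":0},{"ax":0,"ay":0,"az":-0.6,"tx":0.5,"ty":-1,"tz":0,"fingers":0},{"ax":0,"ay":0,"az":-0.6,"tx":0.5,"ty":-1,"tz":0,"fingers":0},{"ax":0,"ay":0,"az":-0.6,"tx":0.5,"ty":-1,"tz":0,"fingers":0},{"ax":0,"ay":0,"az":-0.6,"tx":0.5,"ty":-1,"tz":0,"fingers":0},{"ax":0,"ay":0,"az":-0.6,"tx":0.5,"ty":-1,"tz":0,"fingers":0},{"ax":0,"ay":0,"az":-0.6,"tx":0.5,"ty":-1,"tz":0,"fingers":0},{"ax":0,"ay":0,"az":-0.6,"tx":0.5,"ty":-1,"tz":0,"fingers":0},{"ax":0,"ay":0,"az":-0.6,"tx":0.6,"ty":-1,"tz":0,"fingers":0},{"ax":0,"ay":0,"az":-0.6,"tx":0.6,"ty":-1,"tz":0,"fingers":0},{"ax":0,"ay":0,"az":-0.6,"tx":0.6,"ty":-1,"tz":0,"fingers":0},{"ax":0,"ay":0,"az":-0.6,"tx":0.6,"ty":-0.5,"tz":0,"fingers":0}]' 20
```

```text
t: 3.0
ee_pos: [545.2, -10.2, 231.6]
orientation: [180.0, 0.0, 61.2]
force: [0.2, -0.0, 0.1]
finger_gap: 0.003
gripper_force: 0.0
```

```bash
python3 -m crank '[{"ax":0,"ay":0,"az":-0.4,"tx":0.26,"ty":-0.57,"tz":0,"fingers":0},{"ax":0,"ay":0,"az":-0.4,"tx":0.26,"ty":-0.57,"tz":-0.4,"fingers":0},{"ax":0,"ay":0,"az":0,"tx":0,"ty":0,"tz":-1,"fingers":0},{"ax":0,"ay":0,"az":0,"tx":0,"ty":0,"tz":-1,"fingers":0},{"ax":0,"ay":0,"az":0,"tx":0,"ty":0,"tz":-1,"fingers":0},{"ax":0,"ay":0,"az":0,"tx":0,"ty":0,"tz":-1,"fingers":0},{"ax":0,"ay":0,"az":0,"tx":0,"ty":0,"tz":-0.7,"fingers":0},{"ax":0,"ay":0,"az":0,"tx":0,"ty":0,"tz":-0.3,"fingers":0},{"ax":0,"ay":0,"az":0,"tx":0,"ty":0,"tz":0,"fingers":0},{"ax":0,"ay":0,"az":0,"tx":0,"ty":0,"tz":0,"fingers":0}]'
python3 - <<'E'
from h import *
o=monitor.get_obs()["ee_pos"]
S=[]
for n in("top","scene"):
    im=imaging.get_image(n)[:,:,::-1].copy(); q=proj(n,o); c=q.astype(int); print(n,q)
    x0,y0=max(0,min(510,c[0]-65)),max(0,min(250,c[1]-75)); k=4
    cr=cv2.resize(im[y0:y0+140,x0:x0+98],None,fx=k,fy=k,interpolation=cv2.INTER_CUBIC)
    cv2.drawMarker(cr,tuple(int(v) for v in((q-[x0,y0]+.5)*k)),(0,255,255),0,10,1); S.append(cr)
cv2.imwrite("pics/near.png",np.hstack(S))
E
```

```text
t: 4.0
ee_pos: [560.7, -41.6, 70.2]
orientation: [180.0, -0.0, 55.2]
force: [0.1, -0.6, 1.1]
finger_gap: 0.003
gripper_force: 0.0
top [363.93567818 191.07683593]
scene [343.6647072  177.04074726]
```

View pics/near.png

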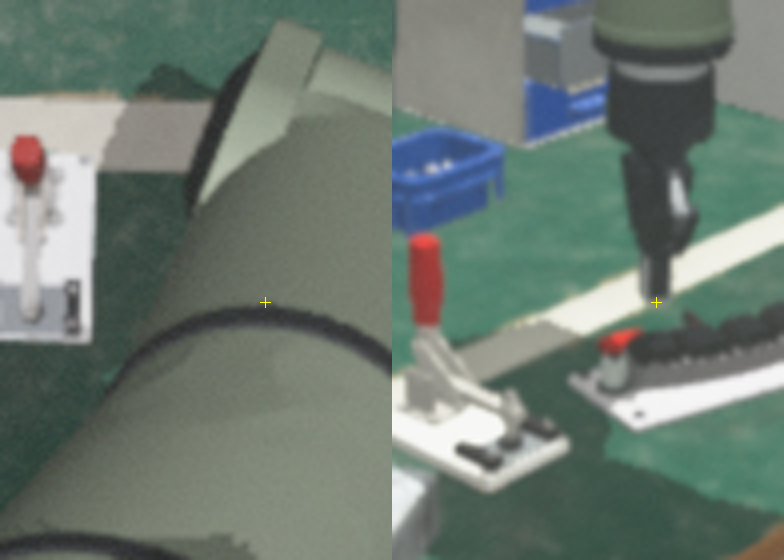

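Fingers (shut tip at about (655,300) in the right half) hang about 30 mm above cap 1, just past the stub, where expected. Lower gently.

```bash
python3 -m crank '[{"ax":0,"ay":0,"az":0,"tx":0,"ty":0,"tz":-0.4,"fingers":0},{"ax":0,"ay":0,"az":0,"tx":0,"ty":0,"tz":-0.3,"fingers":0},{"ax":0,"ay":0,"az":0,"tx":0,"ty":0,"tz":-0.2,"fingers":0},{"ax":0,"ay":0,"az":0,"tx":0,"ty":0,"tz":-0.05,"fingers":0},{"ax":0,"ay":0,"az":0,"tx":0,"ty":0,"tz":0,"fingers":0},{"ax":0,"ay":0,"az":0,"tx":0,"ty":0,"tz":0,"fingers":0}]'
python3 -m crank '[{"ax":0,"ay":0,"az":0,"tx":0,"ty":0,"tz":-0.05,"fingers":0},{"ax":0,"ay":0,"az":0,"tx":0,"ty":0,"tz":-0.05,"fingers":0},{"ax":0,"ay":0,"az":0,"tx":0,"ty":0,"tz":-0.05,"fingers":0},{"ax":0,"ay":0,"az":0,"tx":0,"ty":0,"tz":0,"fingers":0},{"ax":0,"ay":0,"az":0,"tx":0,"ty":0,"tz":0,"fingers":0}]'
```

```text
t: 4.7
ee_pos: [560.4, -41.7, 40.9]
orientation: [180.0, -0.0, 55.1]
force: [0.3, -0.8, -0.8]
finger_gap: -0.001
gripper_force: 0.0
t: 5.2
ee_pos: [560.5, -41.6, 36.4]
orientation: [180.0, -0.0, 55.1]
force: [1.9, -0.5, 3.9]
finger_gap: -0.003
gripper_force: 1.9
```

```bash
python3 -m crank '[{"ax":0,"ay":0,"az":0.11,"tx":-0.066,"ty":-0.111,"tz":-0.01,"fingers":0},{"ax":0,"ay":0,"az":0.11,"tx":-0.066,"ty":-0.111,"tz":0,"fingers":0},{"ax":0,"ay":0,"az":0.11,"tx":-0.066,"ty":-0.111,"tz":0,"fingers":0},{"ax":0,"ay":0,"az":0.11,"tx":-0.066,"ty":-0.111,"tz":0,"fingers":0},{"ax":0,"ay":0,"az":0.11,"tx":-0.066,"ty":-0.111,"tz":0,"fingers":0},{"ax":0,"ay":0,"az":0.11,"tx":-0.066,"ty":-0.111,"tz":0,"fingers":0},{"ax":0,"ay":0,"az":0.11,"tx":-0.066,"ty":-0.111,"tz":0,"fingers":0},{"ax":0,"ay":0,"az":0.11,"tx":-0.066,"ty":-0.111,"tz":0,"fingers":0},{"ax":0,"ay":0,"az":0.11,"tx":-0.066,"ty":-0.111,"tz":0,"fingers":0},{"ax":0,"ay":0,"az":0.11,"tx":-0.066,"ty":-0.111,"tz":0,"fingers":0}]'
```

```text
t: 6.2
ee_pos: [540.3, -75.2, 36.0]
orientation: [-180.0, -0.0, 64.0]
force: [1.4, 1.8, 4.5]
finger_gap: -0.002
gripper_force: 2.1
```

```bash
python3 -m crank '[{"ax":0,"ay":0,"az":0.11,"tx":-0.047,"ty":-0.12,"tz":0,"fingers":0},{"ax":0,"ay":0,"az":0.11,"tx":-0.047,"ty":-0.12,"tz":0,"fingers":0},{"ax":0,"ay":0,"az":0.11,"tx":-0.047,"ty":-0.12,"tz":0,"fingers":0},{"ax":0,"ay":0,"az":0.11,"tx":-0.047,"ty":-0.12,"tz":0,"fingers":0},{"ax":0,"ay":0,"az":0.11,"tx":-0.047,"ty":-0.12,"tz":0,"fingers":0},{"ax":0,"ay":0,"az":0.11,"tx":-0.047,"ty":-0.12,"tz":0,"fingers":0},{"ax":0,"ay":0,"az":0.11,"tx":-0.047,"ty":-0.12,"tz":0,"fingers":0},{"ax":0,"ay":0,"az":0.11,"tx":-0.047,"ty":-0.12,"tz":0,"fingers":0},{"ax":0,"ay":0,"az":0.11,"tx":-0.047,"ty":-0.12,"tz":0,"fingers":0},{"ax":0,"ay":0,"az":0.11,"tx":-0.047,"ty":-0.12,"tz":0,"fingers":0}]'
python3 - <<'E'
from h import *
im=imaging.get_image("scene")[:,:,::-1]; c=proj("scene",[530,-112,40]).astype(int)
cv2.imwrite("pics/mid.png",cv2.resize(im[c[1]-60:c[1]+50,c[0]-70:c[0]+70],None,fx=5,fy=5,interpolation=cv2.INTER_CUBIC))
E
```

```text
t: 7.2
ee_pos: [526.2, -111.2, 36.0]
orientation: [-180.0, 0.0, 72.8]
force: [1.2, 0.5, 3.7]
finger_gap: 0.002
gripper_force: 2.1
```

View pics/mid.png

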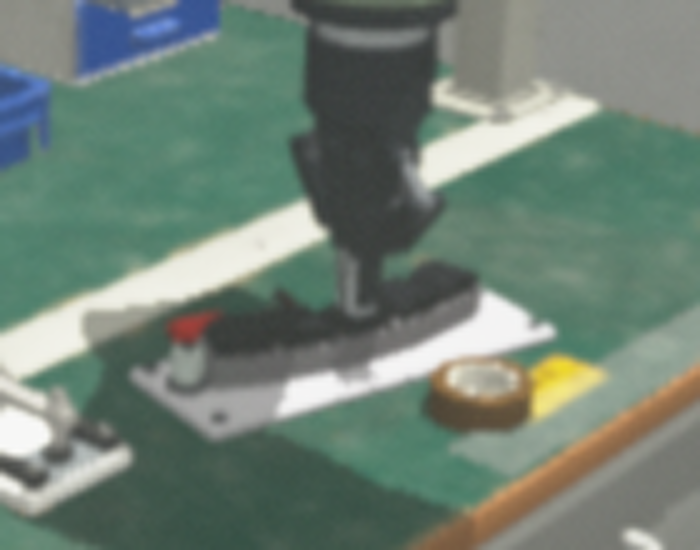

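The fingertip sits on the third cap (around (360,310)), centred across the row, and the strip is unmoved. Next come caps 4 and 5.

```bash
python3 -m crank '[{"ax":0,"ay":0,"az":0.11,"tx":-0.029,"ty":-0.125,"tz":0,"fingers":0},{"ax":0,"ay":0,"az":0.11,"tx":-0.029,"ty":-0.125,"tz":0,"fingers":0},{"ax":0,"ay":0,"az":0.11,"tx":-0.029,"ty":-0.125,"tz":0,"fingers":0},{"ax":0,"ay":0,"az":0.11,"tx":-0.029,"ty":-0.125,"tz":0,"fingers":0},{"ax":0,"ay":0,"az":0.11,"tx":-0.029,"ty":-0.125,"tz":0,"fingers":0},{"ax":0,"ay":0,"az":0.11,"tx":-0.029,"ty":-0.125,"tz":0,"fingers":0},{"ax":0,"ay":0,"az":0.11,"tx":-0.029,"ty":-0.125,"tz":0,"fingers":0},{"ax":0,"ay":0,"az":0.11,"tx":-0.029,"ty":-0.125,"tz":0,"fingers":0},{"ax":0,"ay":0,"az":0.11,"tx":-0.029,"ty":-0.125,"tz":0,"fingers":0},{"ax":0,"ay":0,"az":0.11,"tx":-0.029,"ty":-0.125,"tz":0,"fingers":0}]'
python3 -m crank '[{"ax":0,"ay":0,"az":0.11,"tx":-0.009,"ty":-0.129,"tz":0,"fingers":0},{"ax":0,"ay":0,"az":0.11,"tx":-0.009,"ty":-0.129,"tz":0,"fingers":0},{"ax":0,"ay":0,"az":0.11,"tx":-0.009,"ty":-0.129,"tz":0,"fingers":0},{"ax":0,"ay":0,"az":0.11,"tx":-0.009,"ty":-0.129,"tz":0,"fingers":0},{"ax":0,"ay":0,"az":0.11,"tx":-0.009,"ty":-0.129,"tz":0,"fingers":0},{"ax":0,"ay":0,"az":0.11,"tx":-0.009,"ty":-0.129,"tz":0,"fingers":0},{"ax":0,"ay":0,"az":0.11,"tx":-0.009,"ty":-0.129,"tz":0,"fingers":0},{"ax":0,"ay":0,"az":0.11,"tx":-0.009,"ty":-0.129,"tz":0,"fingers":0},{"ax":0,"ay":0,"az":0.11,"tx":-0.009,"ty":-0.129,"tz":0,"fingers":0},{"ax":0,"ay":0,"az":0.11,"tx":-0.009,"ty":-0.129,"tz":0,"fingers":0},{"ax":0,"ay":0,"az":0,"tx":0,"ty":0,"tz":0,"fingers":0},{"ax":0,"ay":0,"az":0,"tx":0,"ty":0,"tz":0,"fingers":0},{"ax":0,"ay":0,"az":0,"tx":0,"ty":0,"tz":0,"fingers":0}]'
python3 - <<'E'
from h import *
im=imaging.get_image("scene")[:,:,::-1]; c=proj("scene",[530,-112,40]).astype(int)
cv2.imwrite("pics/end5.png",cv2.resize(im[c[1]-60:c[1]+50,c[0]-70:c[0]+70],None,fx=5,fy=5,interpolation=cv2.INTER_CUBIC))
E
```

```text
t: 8.25
ee_pos: [517.6, -148.7, 36.0]
orientation: [-180.0, -0.0, 81.6]
force: [1.2, 1.7, 3.4]
finger_gap: -0.004
gripper_force: 2.1
t: 9.55
ee_pos: [514.9, -187.4, 36.0]
orientation: [180.0, 0.0, 90.3]
force: [0.2, -2.3, 3.7]
finger_gap: -0.003
gripper_force: 2.1
```

View pics/end5.png

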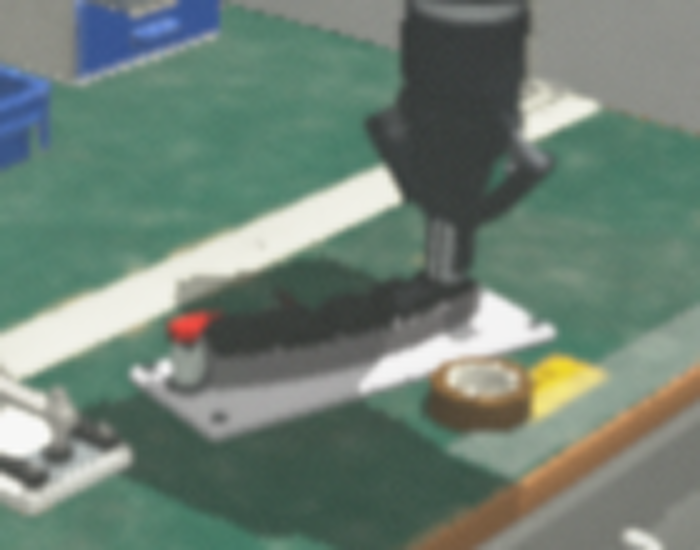

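The fingertip is on the last cap (about (445,275)) in its middle, and the strip is unmoved. Lift straight up.

```bash
python3 -m crank '[{"ax":0,"ay":0,"az":0,"tx":0,"ty":0,"tz":0.1,"fingers":0},{"ax":0,"ay":0,"az":0,"tx":0,"ty":0,"tz":0.3,"fingers":0},{"ax":0,"ay":0,"az":0,"tx":0,"ty":0,"tz":0.8,"fingers":0},{"ax":0,"ay":0,"az":0,"tx":0,"ty":0,"tz":1,"fingers":0},{"ax":0,"ay":0,"az":0,"tx":0,"ty":0,"tz":1,"fingers":0},{"ax":0,"ay":0,"az":0,"tx":0,"ty":0,"tz":0.6,"fingers":0},{"ax":0,"ay":0,"az":0,"tx":0,"ty":0,"tz":0,"fingers":0},{"ax":0,"ay":0,"az":0,"tx":0,"ty":0,"tz":0,"fingers":0},{"ax":0,"ay":0,"az":0,"tx":0,"ty":0,"tz":0,"fingers":0},{"ax":0,"ay":0,"az":0,"tx":0,"ty":0,"tz":0,"fingers":0}]'
python3 - <<'E'
from h import *
im=imaging.get_image("scene")[:,:,::-1]; c=proj("scene",[530,-112,40]).astype(int)
cv2.imwrite("pics/fin.png",cv2.resize(im[c[1]-60:c[1]+50,c[0]-70:c[0]+70],None,fx=5,fy=5,interpolation=cv2.INTER_CUBIC))
E
```

```text
t: 10.6
ee_pos: [514.6, -186.9, 149.2]
orientation: [-179.9, -0.0, 90.4]
force: [-0.5, -0.1, -0.3]
finger_gap: 0.002
gripper_force: 0.0
```

View pics/fin.png

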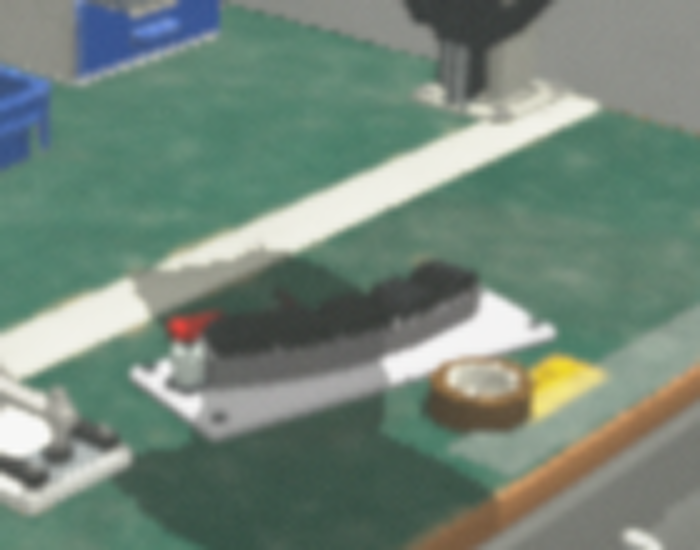

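The fingers are clear, all the caps are up (row from (210,335) to (475,275)), and the strip and roll are unmoved.

```bash
python3 -c "
from station import bot; print(bot.close_job())"
```

```text
the job is handed in; nothing more can be done
None
```

The fingers pressed cap 1 about 4 mm down and slid along the row to the middle of cap 5, then lifted clear; pictures show the caps up and the strip unmoved, and the job is handed in (no verdict was returned).

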